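Clamp a model-car blank with a hex key

ROBOT

A 6-joint arm with a two-finger parallel gripper is mounted at the origin on the work surface. World frame = base frame: x ahead of the robot, y to its left, z up, the work surface at z = 0. Lengths are in m, angles in rad, forces in N, time in s.
With the tool pointing down it reaches from about 0.425 to 0.95 m from the base axis. Payload 14.7 kg.
Tool frame: the origin (TCP) lies midway between the tips of the shut fingers; the grasp point (between the pads) lies 19 mm behind it; z points along the fingers, y is the line along which they close (so a half turn about z gives the same grasp; the last joint's range is limited). The gripper opens to 85 mm and grips with 20 to 120 N. Pads are 22 mm wide; open, the fingers measure 114 mm over their backs; the gripper's body (76 mm by 85 mm) begins 54 mm behind the grasp point. The pads swing forward as they close: fully open they stand 13 mm farther back than shut.
Start: joints at [1.158, 0.48, 1.596, -0, 1.065, -0.047], TCP at [0.232, 0.607, 0.231] pointing down, gripper open.
Joint ranges: [-2.75, 2.75], [-0.82, 2.05], [0.23, 2.67], [-1.56, 4.7], [0.09, 2.69], [-2.92, 2.92]. Speed limits (rad/s): [1.89, 1.89, 2.39, 3.01, 3.01, 3.01].

INTERFACE

Orientations are given as a rotation vector (axis times angle).
In Python, from bench import bot, inverse_kinematics, optics, order gives the robot as it stands. Calls block until the motion is done:
- bot.move_pose(position, orientation): joint-space move of the TCP to a pose.
- bot.line_to(position, orientation=None, max_speed=0.15, guard=None): straight line of the TCP; orientation=None keeps the orientation; max_speed is the mean speed in m/s. With guard (N) it stops when the force on the tool has changed by that much, and returns True; else False.
- bot.set_joints(angles): joint-space move.
- bot.gripper_open() and bot.grab(newtons=None): open the fingers fully, or close them until they stop; newtons is the grip in N (None keeps the last).
- bot.dwell(seconds).
- inverse_kinematics(position, orientation): joint angles nearest the present ones, or None.
- bot.get_state(): the state.
- optics.snapshot(name): name is "side" or "top"; returns a dict with "frame" (384x512x3 uint8, red, green, blue), "z_map" (384x512 float32, m along the optical axis (not along the pixel's ray), 0 where there is no reading), "fx", "fy", "cx", "cy" (pixels), "R" (3x3) and "t" (3): a world point X has camera coordinates R X + t. Camera axes: x right, y down, z forward; pixel columns grow to the right and rows downward; lengths in m; the calibration is good to about 2 mm. A picture is of the moment at which its call begins.
A pose or a line that the arm cannot do raises bot.MotionError and nothing moves.
- order.sign_off(): hands the job in; it is judged then, once.
The state is a dict: "t": time; "joint_pos": joint angles; "qvel": joint speeds; "joint_efforts": joint torques, N m; "tool_pos": TCP position; "ee_rot": TCP orientation; "force": force on the tool from outside, world axes, zero at the start; "moment": the same for the moment, N m; "gripper_width": finger opening in m; "grasp_force": force on a finger pad.
Only numpy, scipy, OpenCV 4.12 (cv2) and the standard library are available. Lean on these libraries where they do the work, as an engineer would, in place of code of your own. Each camera call takes 0.05 s, during which the arm holds its last target. There are 200 camera calls.

TASK

Take the orange-handled hex key from its wooden stand, feel for the hex socket at the bottom of the slot in the blue clamp, and turn it gently clockwise all the way to its stop so that the brass jaw pushes the wooden car blank against the steel stop. Press and turn gently without forcing anything, leave the key standing in the socket when done, and do not disturb the mug, the jar or the toy car.

Things in the scene. Friction and masses are not known exactly. Their poses are not given: they have to be found in the camera images.
- fixture: (All sizes in mm.) Fixed clamping fixture: dark steel base plate 170 (x) by 155 (y) by 12 high, with a blue clamp housing 138 (x) by 54 (y) whose top is 50 above the bench. Origin at bench level under the middle of the slot in the housing's top. Turning the cam screw clockwise drives a brass jaw 5.4 towards the fixture's +y, pushing the blank to the steel stop.
- slot (a point): Middle of the slot at the housing's top, 50 above the bench. The slot is 62 mm long (fixture x), 21 wide (y), its floor 10 deep. In the floor is the hex socket of the cam screw: 17 across flats, 18 deep below the floor, rim level with the floor, no chamfer. Its centre is at y = 0 but up to 18 either way along x; that place is not measured and differs every time.
- cam (a joint): Turn of the cam screw, rad: 0 slack, grows clockwise seen from above, hard stop at 4.4 (fully clamped). Turns stiffly (about 0.2 N m) and stays where it is left. At 0 the socket's corners point along the fixture's +x and every 60 degrees from it; at value q they are turned clockwise by q.
- stop (a point): Middle of the top edge of the steel stop's face: y = +104 in the fixture's frame, 42 above the bench. The stop is 150 long, fixed.
- blank: Light wooden car blank, 150 (x) by 46.3 (y), 34 mm high, red stripe on top, loose on the base plate (12 above the bench) between jaw and stop; origin at the centre of its underside. Home against the stop its origin is at y = +80.9 in the fixture's frame.
- stand: Fixed dark wooden stand block 70 by 70 by 40 mm high, origin at the centre of its underside; a square hole 21 wide, 30 deep in its top holds the key upright.
- key: Loose hex key, 90 mm long, about 160 g, upright in the stand at the start. Origin at the centre of its lower end, z up along it. Conical nose 5 long (diameter 13 at the end, 16 above), hex shaft 16 across flats up to z = 50, with corners on the key's +x and every 60 degrees. In the socket it has 7 degrees of play either way. Over 70 N in all between key and fixture spoils them.
- handle (a point): Centre of the key's square orange handle, 30 by 30 mm, z = 50 to 90 on the key, sides along the key's x and y axes. This point is at z = 70.
- key_tip (a point): The centre of the key's lower end (same point as the key's origin).
- mug: White mug, 80 diameter, 90 mm high, bystander. Origin at the centre of its underside.
- jar: Amber jar with steel lid, 64 diameter, 75 mm high, bystander. Origin at the centre of its underside.
- car: Blue toy racing car, 130 by 64, 42 mm high, bystander. Origin at bench level under its centre.
Not all that is in view belongs to the job. There is more than one size of the key; the job needs the middle-sized.

How it is judged:
By the outcome, as a careful person would: the job done as asked, in the order asked, and still so for the second after the job is handed in, with the robot touching nothing.
It also fails if it takes over 67 s, if anything falls off the work surface, if the arm or the gripper's body presses on something with over 40 N, if the wrist force passes 120 N, or if a joint passes its speed limit or range.

## Working session

There is one attempt and no reset: what is moved stays moved. The work goes in short steps, each a Python script; the robot and the scene stay as the last script left them, time stands still between calls to the robot, and variables do not carry over. Pictures are saved under pics/ and viewed, at most 10 in all, crops included, and the job is handed in when it is done.

```bash
ls; mkdir -p pics
python3 - <<'E'
from bench import bot, optics
import cv2,numpy as np
for n in("top","side"):
    s=optics.snapshot(n); cv2.imwrite(f"pics/{n}0.png",s["frame"][:,:,::-1]); np.savez(f"{n}0.npz",**s)
    print(n,s["fx"],s["fy"],s["cx"],s["cy"],s["R"].round(3).tolist(),s["t"].round(3).tolist())
print(bot.get_state())
E
```

```text
pics
top 411.89268401218726 411.89268401218726 259.75561733258894 185.15996745117062 [[0.008, -1.0, 0.019], [-0.997, -0.01, -0.074], [0.074, -0.018, -0.997]] [-0.01, 0.579, 1.179]
side 477.9047614874814 477.9047614874814 262.92944891638814 188.71679732368042 [[0.868, -0.496, 0.001], [-0.266, -0.467, -0.843], [0.418, 0.732, -0.538]] [-0.515, 0.225, 1.313]
{'t': 0.1, 'joint_pos': array([ 1.15839139e+00,  4.80760919e-01,  1.59679248e+00, -2.09206179e-05,
        1.06512432e+00, -4.65750052e-02]), 'qvel': array([-0.0008811 , -0.00199214, -0.00059711,  0.00110024,  0.00173595,
        0.00023719]), 'joint_efforts': array([ 1.43666191e-03, -9.52255869e+01, -4.31041110e+01,  1.29007217e-04,
        5.30387624e-03,  9.83952827e-05]), 'tool_pos': array([0.23234523, 0.60666201, 0.23074875]), 'ee_rot': array([-5.71387871e-01, -3.08896077e+00,  1.66615138e-03]), 'force': array([ 0.07039266,  0.26268855, -0.73527432]), 'moment': array([ 0.06074348, -0.02051405,  0.00289826]), 'grasp_force': 0.0, 'gripper_width': 0.08529593795133804}
```

View pics/top0.png

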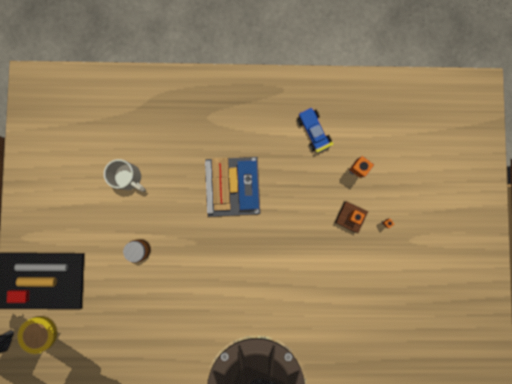

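View pics/side0.png

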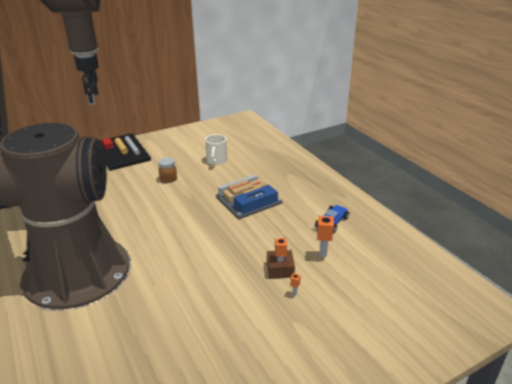

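The stand with the middle key is at top (351,217), with its handle at (358,217). The large key is at (362,166) and the small one at (388,223). The fixture is at about (232,186), with the housing on its right and the stop on the left, so +y points left in the image. Next I'll enlarge and measure.

```bash
cat > h.py <<'E'
import numpy as np, cv2
def load(n): return dict(np.load(n))
def proj(s,X):
    c=np.atleast_2d(X)@s["R"].T+s["t"]; return np.c_[s["fx"]*c[:,0]/c[:,2]+s["cx"], s["fy"]*c[:,1]/c[:,2]+s["cy"]]
def ray(s,uv):
    uv=np.atleast_2d(uv).astype(float); d=np.c_[(uv[:,0]-s["cx"])/s["fx"],(uv[:,1]-s["cy"])/s["fy"],np.ones(len(uv))]@s["R"]
    return -s["R"].T@s["t"], d
def plane(s,uv,z):
    o,d=ray(s,uv); return o+d*((z-o[2])/d[:,2])[:,None]
def tri(s1,p1,s2,p2):
    A=[];b=[]
    for s,p in((s1,p1),(s2,p2)):
        o,d=ray(s,p); d=d[0]/np.linalg.norm(d[0]); M=np.eye(3)-np.outer(d,d); A.append(M);b.append(M@o)
    return np.linalg.lstsq(np.vstack(A),np.hstack(b),rcond=None)[0]
def cloud(s,mask):
    v,u=np.nonzero(mask&(s["z_map"]>0)); z=s["z_map"][v,u]
    c=np.c_[(u-s["cx"])/s["fx"]*z,(v-s["cy"])/s["fy"]*z,z]; return (c-s["t"])@s["R"]
def hsv(s): return cv2.cvtColor(s["frame"],cv2.COLOR_RGB2HSV)
def mask(s,lo,hi,roi):
    m=cv2.inRange(hsv(s),lo,hi)>0; r=np.zeros_like(m); a,b,c,d=roi; r[b:d,a:c]=1; return m&r
E
python3 - <<'E'
from h import *
T,S=load("top0.npz"),load("side0.npz")
def crop(s,a,b,w,h,k): return cv2.resize(s["frame"][b:b+h,a:a+w,::-1],None,fx=k,fy=k,interpolation=cv2.INTER_CUBIC)
im=np.zeros((600,800,3),np.uint8)
for (y,x),c in (((0,0),crop(T,196,148,75,75,4)),((0,310),crop(T,325,148,75,90,4)[:, :]),((300,0) ,crop(S,210,170,80,50,4)),((370,330),crop(S,255,205,90,57,4))):
    h,w=c.shape[:2]; h=min(h,600-y); w=min(w,800-x); im[y:y+h,x:x+w]=c[:h,:w]
cv2.imwrite("pics/c1.png",im)
for s,roi,n in((T,(196,148,271,223),"bT"),(S,(210,170,290,220),"bS")):
    m=mask(s,(100,120,40),(125,255,255),roi); P=cloud(s,m); print(n,m.sum(),np.percentile(P,[2,50,98],axis=0).round(4).tolist())
    q=P[P[:,2]>.044]; print(cv2.minAreaRect((q[:,:2]*1000).astype(np.float32)))
for s,roi,n in((T,(345,205,370,228),"hT"),(S,(268,232,292,262),"hS")):
    m=mask(s,(2,140,120),(14,255,255),roi);P=cloud(s,m); print(n,m.sum(),np.argwhere(m).mean(0)[::-1],np.percentile(P,[2,50,98],axis=0).round(4).tolist())
E
```

```text
bT 688 [[0.512, 0.0031, 0.0449], [0.5743, 0.0311, 0.0496], [0.6436, 0.0551, 0.0541]]
((578.13916015625, 29.909746170043945), (137.41848754882812, 52.318363189697266), 2.5885915756225586)
bS 648 [[0.5104, -0.0036, 0.0153], [0.569, 0.0061, 0.0434], [0.6431, 0.0469, 0.0518]]
((576.6607055664062, 22.545848846435547), (135.60580444335938, 54.35328674316406), 3.933467149734497)
hT 126 [357.62698413 216.52380952] [[0.4729, -0.3047, 0.0364], [0.4918, -0.2718, 0.0984], [0.5087, -0.2524, 0.1035]]
hS 196 [280.77040816 247.32142857] [[0.4717, -0.2913, 0.0396], [0.4862, -0.2817, 0.0883], [0.5166, -0.2587, 0.1023]]
```

View pics/c1.png

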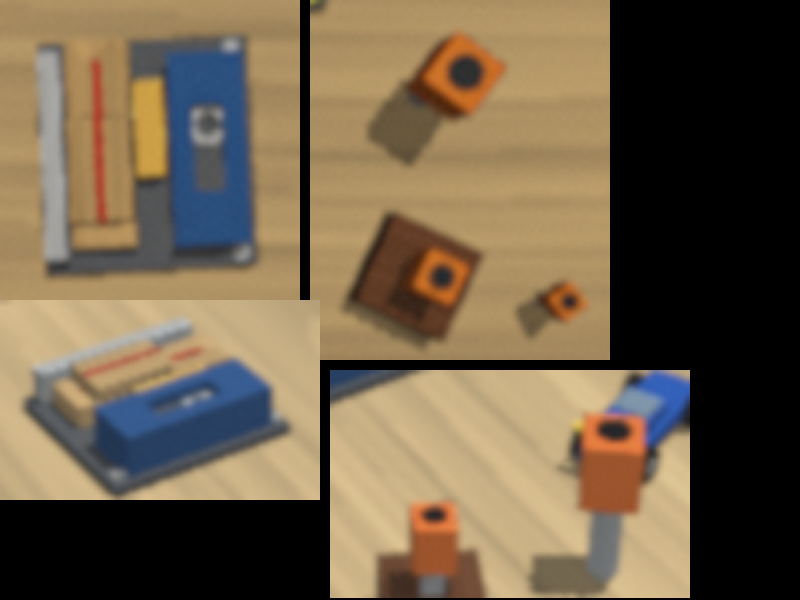

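The socket shows in the slot at top ≈(247.8,179.3), a dark hole in a pale disc towards +x. The wooden blank and stop lie to the left. The stand and the key handle look turned by similar amounts.

Run:
```python
from h import *
T,S=load("top0.npz"),load("side0.npz")
print("cams",(-T["R"].T@T["t"]).round(3),(-S["R"].T@S["t"]).round(3))
# housing top
m=mask(T,(100,120,40),(125,255,255),(196,148,271,223))
c=max(cv2.findContours(m.astype(np.uint8),0,2)[0],key=cv2.contourArea)[:,0]
P=plane(T,c,.05); r=cv2.minAreaRect((P[:,:2]*1000).astype(np.float32)); print("housing",r)
# slot: not blue inside filled contour
f=np.zeros(m.shape,np.uint8); cv2.drawContours(f,[c.reshape(-1,1,2)],-1,1,-1); f=cv2.erode(f,np.ones((5,5)))
sl=(f>0)&~m; n,l,st,ce=cv2.connectedComponentsWithStats(sl.astype(np.uint8)); k=1+st[1:,4].argmax(); print("slot px",st[k],ce[k],plane(T,ce[k],.045))
yx=np.argwhere(l==k); print("slot rect", cv2.minAreaRect((plane(T,yx[:,::-1],.047)[:,:2]*1000).astype(np.float32)))
g=cv2.cvtColor(T["frame"],cv2.COLOR_RGB2GRAY).astype(int); print(g[170:198,242:256])
# handles
for s,rois in((T,dict(mid=(345,205,370,228),small=(380,215,396,230))),(S,dict(mid=(268,232,292,258),small=(288,272,303,290)))):
  for n,roi in rois.items():
    h=hsv(s); mm=mask(s,(2,140,120),(14,255,255),roi)
    if s is T:
      for z in((.1,) if n=="mid" else (.04,.06)):
        cc=max(cv2.findContours(mm.astype(np.uint8),0,2)[0],key=cv2.contourArea)[:,0]; print(n,cv2.minAreaRect((plane(T,cc,z)[:,:2]*1000).astype(np.float32)))
    P=cloud(s,mm); print(n,"z98",np.percentile(P[:,2],[50,90,98]))
    # dark dot on top
    a,b,c2,d=roi; sub=s["frame"][b:d,a:c2].sum(2); 
    if n=="mid":
        v=h[b:d,a:c2,2]; y,x=np.nonzero(cv2.morphologyEx(mm[b:d,a:c2].astype(np.uint8),cv2.MORPH_CLOSE,np.ones((7,7)))&(v<95)&(h[b:d,a:c2,1]<150)); print("dot",len(x),x.mean()+a,y.mean()+b)
# stand
h=hsv(T); P=cloud(T,mask(T,(0,60,20),(20,255,110),(328,195,375,240))); P=P[(P[:,2]>.035)&(P[:,2]<.045)]; print("stand",cv2.minAreaRect((P[:,:2]*1000).astype(np.float32)))
gs=cv2.cvtColor(S["frame"],cv2.COLOR_RGB2GRAY).astype(int); print(gs[188:206,244:268])
```

```text
cams [0.49  0.017 1.218] [-0.042 -1.111  0.897]
housing ((578.10595703125, 29.925331115722656), (137.26771545410156, 52.26438522338867), 2.663412570953369)
slot px [243 174  10  22 190] [247.57894737 184.19473684] [[0.57995618 0.03017806 0.045     ]]
slot rect ((578.9803466796875, 30.377614974975586), (60.0496826171875, 25.690603256225586), 0.5850339531898499)
[[ 74  73  72  74  73  75  73  74  74  74  73  76  76  75]
 [ 74  74  72  71  72  71  71  73  73  74  76  75  73  75]
 [ 73  72  71  72  70  71  73  71  71  74  74  73  72  75]
 [ 73  71  70  70  72  71  74  72  72  72  74  73  75  74]
 [ 72  72  83  89  87  84  85  87  87  81  74  72  74  74]
 [ 71  87 114 124 114 100 100 111 116 102  80  74  74  73]
 [ 73  98 134 142 121 101 101 118 133 118  87  72  73  72]
 [ 74  98 131 128 104  86  80  98 119 110  84  74  73  72]
 [ 74  95 116 112  89  79  76  80  92  90  78  73  73  73]
 [ 72  96 118 113  92  83  80  82  90  86  76  74  73  74]
 [ 76 101 131 127 105  92  93 106 116 103  84  73  72  73]
 [ 75 100 134 143 129 117 118 132 138 119  88  74  73  73]
 [ 73  91 128 148 148 141 143
[... 2732 characters left out ...]
87  88  87  87  88  87  88  85  85  83  80  75  71  67  63  59  60
   60  61  60  60  60  60]
 [ 86  86  86  87  86  85  85  83  80  76  73  68  65  63  61  58  59  60
   60  61  61  60  60  61]
 [ 86  86  86  85  84  79  75  72  67  64  65  61  60  61  60  61  60  59
   60  60  61  61  61  61]
 [ 85  83  80  78  73  68  64  61  60  61  60  61  60  60  60  61  60  60
   60  61  60  60  60  60]
 [ 79  74  69  67  63  61  61  59  59  60  60  60  60  60  60  60  60  60
   62  61  60  61  61  61]
 [ 68  64  63  61  61  60  59  60  60  60  60  60  60  60  59  59  60  61
   60  60  61  62  64  68]
 [ 60  61  60  60  59  60  60  59  61  59  59  61  60  60  60  60  61  61
   62  64  67  72  76  79]]
```

```bash
cat >> h.py <<'E'
from scipy.spatial.transform import Rotation as Ro
def rv(psi):
    c,s=np.cos(psi),np.sin(psi); return Ro.from_matrix(np.array([[-s,c,0],[c,s,0],[0,0,-1]]).T.reshape(3,3)).as_rotvec()
def psi_of(r):
    y=Ro.from_rotvec(r).as_matrix()[:,1]; return np.arctan2(y[1],y[0])
E
python3 - <<'E'
from h import *
from bench import bot, optics, inverse_kinematics
T,S=load("top0.npz"),load("side0.npz")
print("dot tri",tri(T,(357.59,216.88),S,(278.91,246.45)),"socket top",plane(T,(247.8,178.2),.04))
print("socket tri",tri(T,(247.8,178.2),S,(259.5,195)))
R=Ro.from_rotvec(rv(.5)).as_matrix(); print(R.round(2), psi_of(rv(.5)), psi_of(bot.get_state()["ee_rot"]))
psi=np.deg2rad(-25); h=[.4900,-.2700]
for z in(.2,.062): print(inverse_kinematics([*h,z],rv(psi)))
E
```

```text
dot tri [ 0.48766506 -0.27377676  0.08320424] socket top [[0.5976058 0.0297831 0.04     ]]
socket tri [0.59736722 0.03002263 0.03781142]
[[-0.48  0.88 -0.  ]
 [ 0.88  0.48  0.  ]
 [ 0.   -0.   -1.  ]] 0.4999999999999998 1.2049765545071807
[-5.57811786e-01  3.89668993e-01  1.83990756e+00 -4.44089210e-16
  9.12016102e-01 -1.21479473e-01]
[-5.57811786e-01  5.83080196e-01  1.94378396e+00 -8.88178420e-16
  6.14728494e-01 -1.21479473e-01]
```

Run:
```python
from h import *
from bench import bot, optics
psi=np.deg2rad(-25.5); h=[.4900,-.2700]
bot.move_pose([*h,.18],rv(psi))
print(bot.line_to([*h,.062],max_speed=.12,guard=10), bot.get_state()["tool_pos"],bot.get_state()["t"])
bot.grab(50); s=bot.get_state(); print(s["gripper_width"],s["grasp_force"],s["force"],s["moment"],s["t"])
if .027<s["gripper_width"]<.034:
    print(bot.line_to([*h,.17],max_speed=.12)); s=bot.get_state(); print(s["gripper_width"],s["force"],s["moment"],s["t"])
n=optics.snapshot("side"); np.savez("side1.npz",**n); 
p=proj(n,[[*h,.13]])[0].astype(int); print(p); cv2.imwrite("pics/s1.png",cv2.resize(n["frame"][p[1]-40:p[1]+40,p[0]-50:p[0]+50,::-1],None,fx=7,fy=7,interpolation=cv2.INTER_CUBIC))
```

```text
False [ 0.49038212 -0.27022723  0.06259761] 4.4333
0.029620801639183673 48.724932074546814 [-0.65183564  0.61978702  6.49736115] [0.11709967 0.21465464 0.01038639] 4.9833
False
0.02941735488856143 [-0.02006061  0.40948567 -1.60193238] [-0.02069212 -0.01599305  0.0234707 ] 6.0333
[280 231]
```

View pics/s1.png

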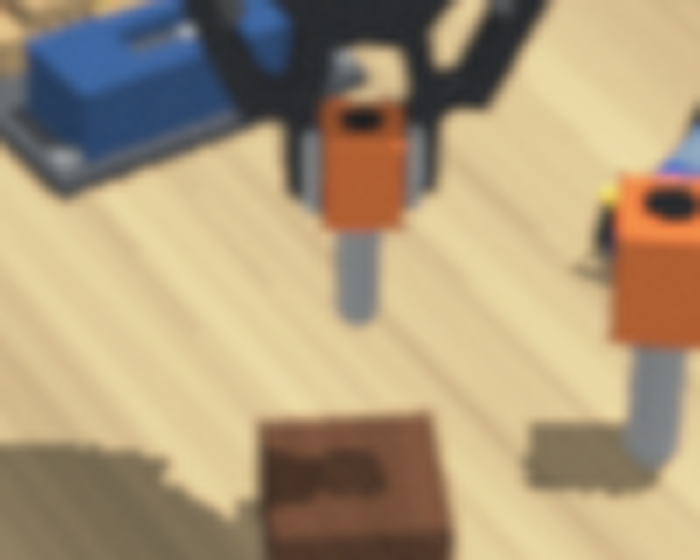

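The key is held upright: handle at (363,165) in the crop, shaft about 41 px against 83 px for the handle. That ratio suggests a hex corner faces the camera along tool x. I'll carry it over the socket and check it there.

```bash
cat >> h.py <<'E'
PHI=np.deg2rad(2.66); EX=np.array([np.cos(PHI),np.sin(PHI)]); EY=np.array([-EX[1],EX[0]]); O=np.array([.5784,.0301]); DZ=.0526
def fx(a,b=0): return O+a*EX+b*EY
E
python3 - <<'E'
from h import *
from bench import bot, optics, inverse_kinematics
psi=PHI+np.deg2rad(150); p=fx(.0175)
j=np.array(inverse_kinematics([*p,.17],rv(psi))); print(j)
while j[5]>-1: j[5]-=2*np.pi
print(j); assert j[5]>-2.9
bot.set_joints(j); s=bot.get_state(); print(s["t"],s["tool_pos"],psi_of(s["ee_rot"]),s["force"],s["moment"])
n=optics.snapshot("side"); np.savez("side2.npz",**n)
q=proj(n,[[*p,.17-DZ+.025],[*p,.17-DZ],[*p,.17-DZ+.06]]); print(q)
g=n["frame"].astype(int)
r=int(q[0,1]);c=int(q[0,0])
print(g[r-3:r+4,c-10:c+11].mean(0).astype(int).tolist())
c0=q[0].astype(int); cv2.imwrite("pics/s2.png",cv2.resize(n["frame"][c0[1]-35:c0[1]+35,c0[0]-40:c0[0]+40,::-1],None,fx=8,fy=8,interpolation=cv2.INTER_CUBIC))
E
```

```text
[ 1.02729000e-03  4.73730443e-01  1.78331133e+00 -8.88178420e-16
  8.84550877e-01 -2.66339235e+00]
[ 1.02729000e-03  4.73730443e-01  1.78331133e+00 -8.88178420e-16
  8.84550877e-01 -2.66339235e+00]
8.35 [0.59584525 0.0306232  0.16992475] 2.663360106709423 [-0.12805472 -0.24922703 -1.10136078] [-0.04239402  0.0048508  -0.02723136]
[[258.99713859 167.28283234]
 [259.02711589 174.08941174]
 [258.95426134 157.54722156]]
[[212, 187, 140], [212, 187, 140], [212, 187, 140], [212, 187, 140], [212, 186, 140], [211, 186, 140], [211, 186, 140], [210, 185, 138], [202, 179, 136], [174, 158, 130], [137, 132, 123], [118, 120, 120], [116, 118, 119], [127, 125, 120], [163, 150, 128], [194, 173, 135], [207, 182, 137], [208, 183, 138], [207, 182, 137], [206, 181, 136], [205, 180, 136]]
```

View pics/s2.png

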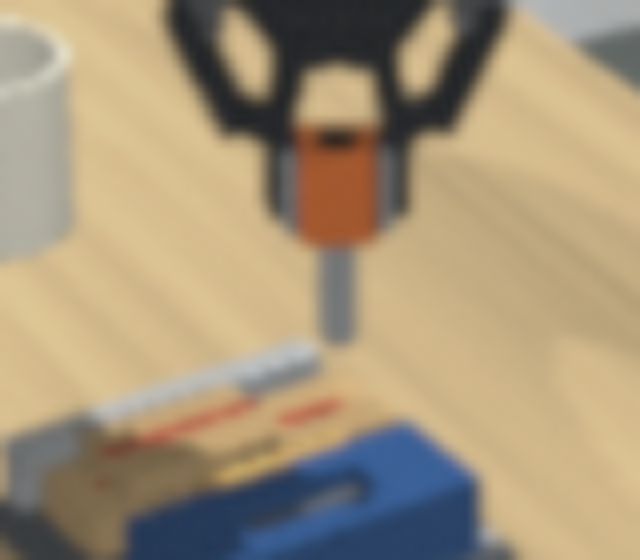

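Integrated shaft width is about 4.7 px, against 5.1 px expected for 16 mm and 5.9 px for 18.5 mm. A corner faces the camera, so the key is already at the right angle for the socket. Now feel for it.

```bash
cat >> h.py <<'E'
def probe(bot,a,b,psi,zlow=.0225,guard=5):
    p=fx(a,b); bot.line_to([*p,.047+DZ],rv(psi),max_speed=.08)
    hit=bot.line_to([*p,zlow+DZ],rv(psi),max_speed=.025,guard=guard); s=bot.get_state()
    print(f"a{a*1e3:.1f} b{b*1e3:.1f} hit{hit} tip {s['tool_pos'][2]-DZ:.4f} F",s["force"].round(1),"M",s["moment"].round(2),f"t{s['t']:.1f}"); return hit,s["tool_pos"][2]-DZ
E
python3 - <<'E'
from h import *
from bench import bot
psi=PHI+np.deg2rad(150)
bot.line_to([*fx(.0175),.055+DZ],rv(psi),max_speed=.1)
for a in(.0175,.015,.0195):
    hit,z=probe(bot,a,0,psi)
    if z<.0375: break
    bot.line_to([*fx(a),.044+DZ],max_speed=.08)
E
```

```text
a17.5 b0.0 hitTrue tip 0.0388 F [-0.6 -1.3  4.7] M [-0.19 -0.13 -0.03] t9.9
a15.0 b0.0 hitTrue tip 0.0383 F [ 2.2 -3.2 -3.1] M [-0.78 -0.52 -0.06] t10.9
a19.5 b0.0 hitTrue tip 0.0393 F [-2.  -0.5  8.8] M [-0.2   0.2   0.02] t11.9
```

Run:
```python
from h import *
from bench import bot
psi=PHI+np.deg2rad(150); a=.013
bot.line_to([*fx(a),.0425+DZ],rv(psi),max_speed=.05); bot.dwell(.15)
for b in(.006,-.006):
    hit=bot.line_to([*fx(a,b),.0425+DZ],max_speed=.02,guard=4); s=bot.get_state(); d=s["tool_pos"][:2]-O
    print(hit,"b",d@EY,"a",d@EX,s["force"].round(1),s["moment"].round(2),s["t"])
    bot.line_to([*fx(a),.0425+DZ],max_speed=.04)
```

```text
True b 0.0008399720089108671 a 0.012674674553223983 [ 0.2 -2.6  0.3] [-0.58 -0.16 -0.01] 12.8083
True b -0.005201171708999874 a 0.01270047266749049 [0.5 3.8 0.8] [ 0.8  -0.16 -0.02] 13.3833
```

Run:
```python
from h import *
from bench import bot
psi=PHI+np.deg2rad(150); b=-.0022
for a in(.016,.018,.014,.020,.012):
    hit,z=probe(bot,a,b,psi)
    if z<.0372: break
    bot.line_to([*fx(a,b),.043+DZ],max_speed=.08)
```

```text
a16.0 b-2.2 hitTrue tip 0.0334 F [ 4.4 -1.3 -9.5] M [-0.15 -1.02  0.01] t14.5
```

Run:
```python
from h import *
from bench import bot
def show(l):
    s=bot.get_state(); d=s["tool_pos"][:2]-O; print(l,"tip",round(s["tool_pos"][2]-DZ,4),"a,b",(d@EX*1e3).round(2),(d@EY*1e3).round(2),"F",s["force"].round(1),"M",s["moment"].round(2),"t",round(s["t"],1))
bot.dwell(.3); show("settle")
# up a touch and find x-centre by feel
p=bot.get_state()["tool_pos"]
for da in(.004,-.004):
    q=p.copy(); q[:2]+=da*EX; print(bot.line_to(q,max_speed=.015,guard=4)); show("x"); bot.line_to(p,max_speed=.03)
bot.dwell(.2); show("back")
```

```text
settle tip 0.0335 a,b 16.01 -2.24 F [ 4.4 -0.9 -9.9] M [-0.15 -1.13 -0.  ] t 14.8
True
x tip 0.0331 a,b 16.36 -2.25 F [ 1.  -1.   3.1] M [-0.1  -0.14  0.02] t 15.0
True
x tip 0.0333 a,b 16.08 -2.34 F [ 4.6  0.4 -2.4] M [ 0.03 -0.78 -0.01] t 15.5
back tip 0.0335 a,b 16.11 -2.26 F [ 4.6 -0.5 -4.8] M [-0.12 -0.94 -0.02] t 15.9
```

```bash
cat >> h.py <<'E'
def show(bot,l=""):
    s=bot.get_state(); d=s["tool_pos"][:2]-O; print(l,"tip",round(s["tool_pos"][2]-DZ,4),"a,b",(d@EX*1e3).round(2),(d@EY*1e3).round(2),"psi",round(np.rad2deg(psi_of(s["ee_rot"])),1),"F",s["force"].round(1),"M",s["moment"].round(2),"t",round(s["t"],1)); return s
E
python3 - <<'E'
from h import *
from bench import bot
psi=PHI+np.deg2rad(150)
for a,b in((.0166,-.0022),(.0170,-.0022),(.0166,-.0027),(.0166,-.0017)):
    z=bot.get_state()["tool_pos"][2]
    bot.line_to([*fx(a,b),z+.0008],rv(psi),max_speed=.02)
    hit=bot.line_to([*fx(a,b),.0225+DZ],max_speed=.02,guard=6); s=show(bot,hit)
    if s["tool_pos"][2]-DZ<.031: break
E
```

```text
True tip 0.0339 a,b 16.03 -2.06 psi 152.7 F [-0.7  0.7  5.8] M [ 0.04  0.16 -0.03] t 16.4
True tip 0.0341 a,b 17.11 -2.22 psi 152.7 F [ 0.2 -0.6  5. ] M [-0.05  0.04  0.05] t 16.9
True tip 0.034 a,b 16.55 -2.74 psi 152.7 F [-1.3 -0.2  4.5] M [-0.11 -0.01 -0.02] t 17.4
True tip 0.0342 a,b 16.69 -1.65 psi 152.7 F [-0.2 -0.1  5.1] M [0.03 0.03 0.01] t 17.8
```

Run:
```python
from h import *
from bench import bot
for dg in(156,149,144,138,132,126,121,116):
    psi=np.deg2rad(dg); p=[*fx(.0166,-.0021)]; z=bot.get_state()["tool_pos"][2]
    bot.line_to([*p,max(z,.034+DZ)+.0003],rv(psi),max_speed=.02)
    hit=bot.line_to([*p,.0225+DZ],max_speed=.03,guard=5); s=show(bot,hit)
    if s["tool_pos"][2]-DZ<.0315: break
```

```text
True tip 0.0328 a,b 16.49 -2.18 psi 155.9 F [ 2.  -1.7 -8. ] M [-0.27 -0.59  0.  ] t 18.3
True tip 0.0326 a,b 16.38 -2.19 psi 149.1 F [ 3.8 -0.7 -6.5] M [-0.17 -0.69 -0.09] t 18.8
True tip 0.0327 a,b 16.36 -2.15 psi 144.2 F [ 1.8 -1.4 -6.6] M [-0.21 -0.42 -0.03] t 19.2
True tip 0.0326 a,b 16.26 -2.13 psi 138.2 F [ 2.9 -1.1 -4.1] M [-0.11 -0.5  -0.07] t 19.7
True tip 0.0314 a,b 16.1 -2.05 psi 132.2 F [ 2.4 -1.1 -4.6] M [-0.02 -0.38 -0.03] t 20.2
```

Run:
```python
from h import *
from bench import bot
bot.dwell(.2); s=show(bot,"settle")
for i in range(5):
    s=bot.get_state(); p=s["tool_pos"].copy(); p[2]=.0225+DZ
    hit=bot.line_to(p,max_speed=.02,guard=6); show(bot,hit); bot.dwell(.15); s=show(bot," settled")
    if not hit or s["force"][2]>12: break
```

```text
settle tip 0.0316 a,b 16.0 -2.08 psi 132.1 F [ 2.8 -0.2 -5.7] M [-0.08 -0.59 -0.01] t 20.4
True tip 0.0309 a,b 16.13 -2.06 psi 132.1 F [-0.3 -0.5  4. ] M [-0.03 -0.17 -0.05] t 20.6
 settled tip 0.0309 a,b 16.12 -2.08 psi 132.1 F [ 0.4 -0.   4.8] M [-0.   -0.15 -0.04] t 20.8
True tip 0.0259 a,b 16.13 -2.09 psi 132.0 F [ 1.6 -0.3 -3.5] M [ 0.   -0.42 -0.06] t 21.1
 settled tip 0.0259 a,b 16.08 -2.09 psi 132.0 F [ 2.6 -0.2 -6.4] M [-0.05 -0.48 -0.11] t 21.2
True tip 0.0239 a,b 16.13 -2.09 psi 132.0 F [ 2.4 -0.3 -1.7] M [ 0.   -0.23 -0.07] t 21.4
 settled tip 0.0239 a,b 16.12 -2.09 psi 132.0 F [ 0.5 -0.2 -1.3] M [-0.06 -0.24 -0.09] t 21.6
False tip 0.0229 a,b 16.19 -2.09 psi 132.0 F [-0.1 -0.9  6.5] M [-0.06  0.13 -0.06] t 21.8
 settled tip 0.0229 a,b 16.18 -2.07 psi 132.0 F [-0.9  0.5  7.5] M [-0.03  0.18 -0.08] t 22.0
```

The key is seated about 16 mm deep. Now turn it clockwise in steps about the key axis, with compliance, watching the moment: about 0.31 N·m would already mean roughly 70 N at the hex.

```bash
cat >> h.py <<'E'
def tx(psi): return np.array([-np.sin(psi),np.cos(psi)])
C=-.0020
def turn(bot,K,psi0,psi1,step,z,mmax,speed=.01,k=4e-5):
    psi=psi0; log=[]
    while psi>psi1+1e-6:
        psi=max(psi-step,psi1); p=K-C*tx(psi)
        bot.line_to([*p,z],rv(psi),max_speed=speed); s=bot.get_state()
        f=s["force"]; K=K+np.clip(k*(f[:2]-np.array([0,0])),-2e-4,2e-4)
        z+=np.clip(2e-5*(f[2]+1),-1e-4,1e-4)
        log.append((round(np.rad2deg(psi)),*f.round(1),round(s["moment"][2],3),round(s["t"],1)))
        if s["moment"][2]>mmax or np.linalg.norm(f)>20: print("LIMIT"); break
    for l in log: print(*l)
    np.save("K.npy",[*K,psi,z]); return K,psi,z
E
python3 - <<'E'
from h import *
from bench import bot
bot.grab(70); s=bot.get_state(); psi=psi_of(s["ee_rot"]); K=s["tool_pos"][:2]+C*tx(psi); z=.0232+DZ
turn(bot,K,psi,psi-np.deg2rad(40),np.deg2rad(5),z,.3); show(bot); print(bot.get_state()["joint_pos"][5])
E
```

```text
127 1.0 0.6 -0.3 -0.031 22.4
122 0.7 -1.4 -1.0 0.023 22.7
117 -0.4 0.4 -1.8 0.086 22.9
112 0.2 -2.5 -2.2 -0.053 23.2
107 1.0 -2.6 -1.6 0.057 23.4
102 -0.0 -2.7 -0.6 0.084 23.7
97 1.0 -2.6 -1.3 -0.001 23.9
92 -0.4 -1.1 -1.9 0.042 24.2
 tip 0.0232 a,b 15.86 -1.22 psi 92.3 F [-0.4 -1.1 -1.9] M [-0.44 -0.03  0.04] t 24.2
-1.61293844062265
```

Run:
```python
from h import *
from bench import bot,optics
print(bot.get_state()["gripper_width"])
*K,psi,z=np.load("K.npy"); 
turn(bot,np.array(K),psi,np.deg2rad(-30),np.deg2rad(6),z,.25,speed=.012); print(bot.get_state()["gripper_width"])
n=optics.snapshot("top"); np.savez("top3.npz",**n); m=optics.snapshot("side"); np.savez("side3.npz",**m)
im=np.zeros((600,800,3),np.uint8)
a=cv2.resize(n["frame"][150:220,200:265,::-1],None,fx=6,fy=6,interpolation=cv2.INTER_CUBIC); b=cv2.resize(m["frame"][150:218,216:284,::-1],None,fx=6,fy=6,interpolation=cv2.INTER_CUBIC)
im[:420,:390]=a; im[:408,390:798]=b; cv2.imwrite("pics/c3.png",im)
```

```text
0.02936474423008835
86 -0.3 -2.4 -0.6 0.033 24.4
80 -0.5 -1.6 -0.6 -0.031 24.7
74 0.3 -2.0 -2.1 -0.021 25.0
68 -0.2 -2.3 -0.2 0.04 25.2
62 -0.8 -2.5 -1.2 0.055 25.5
56 -0.4 -1.7 -1.3 0.07 25.7
50 -1.5 -1.8 0.8 -0.002 26.0
44 -1.3 -0.4 -1.1 0.041 26.3
38 -1.2 -2.6 0.3 0.016 26.5
32 -2.0 -1.0 0.1 0.011 26.8
26 -1.4 -1.2 -2.5 0.03 27.0
20 -1.8 -0.6 -1.7 0.077 27.3
14 -2.7 -0.8 -1.2 0.035 27.6
8 -1.4 -0.6 -1.1 0.077 27.8
2 -2.2 -0.6 -1.4 0.023 28.1
-4 -1.9 -0.1 -1.1 0.039 28.3
-10 -2.4 0.6 -0.5 0.07 28.6
-16 -1.7 0.8 -2.2 0.043 28.8
-22 -2.0 1.0 -0.6 -0.019 29.1
-28 -3.0 0.8 -1.5 0.065 29.4
-30 -2.2 -0.1 -2.2 0.145 29.6
0.029115025792373007
```

View pics/c3.png

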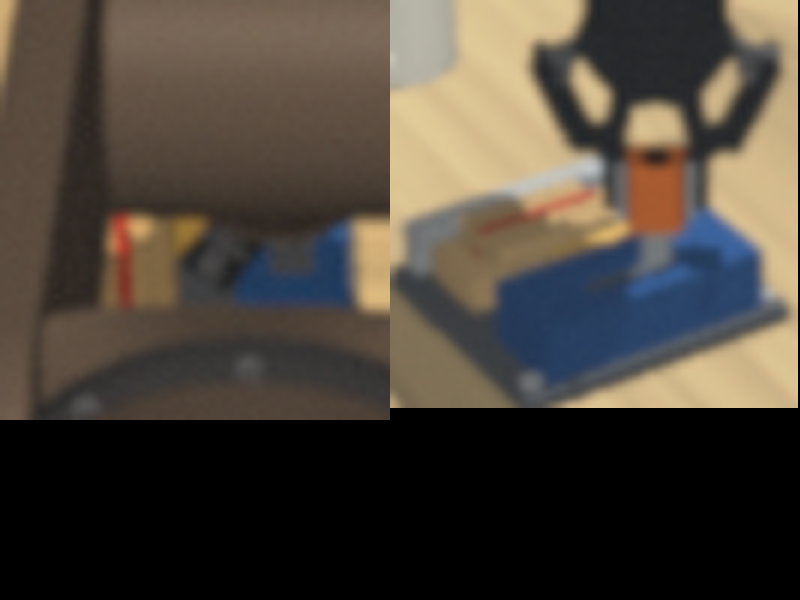

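The key is standing in the slot and turning with the gripper. The red stripe has moved left by about 0.8 px at row 198. Carrying on, with fine steps near the end.

Run:
```python
from h import *
from bench import bot
*K,psi,z=np.load("K.npy"); K=np.array(K)
K,psi,z=turn(bot,K,psi,np.deg2rad(-92),np.deg2rad(5.5),z,.2,speed=.012)
mz=0
while psi>np.deg2rad(-150):
    psi-=np.deg2rad(1.5); bot.line_to([*(K-C*tx(psi)),z],rv(psi),max_speed=.01)
    R=[]
    for i in range(3): bot.dwell(.02); s=bot.get_state(); R.append([*s["force"],s["moment"][2]])
    r=np.mean(R,0); K=K+np.clip(4e-5*r[:2],-1e-4,1e-4)
    print(round(np.rad2deg(psi),1),r.round(3),round(np.rad2deg(psi_of(s["ee_rot"])),1),round(s["gripper_width"]*1e3,2),round(s["t"],1))
    if r[3]>.19 or np.linalg.norm(r[:3])>15 or s["t"]>50: break
np.save("K.npy",[*K,psi,z])
```

```text
-36 -2.3 1.9 -0.5 0.01 30.0
-41 -1.0 0.8 -1.4 0.066 30.2
-46 -1.5 2.0 -1.1 0.049 30.5
-52 -2.1 1.9 -0.9 0.084 30.7
-58 -0.8 1.1 -1.2 0.013 31.0
-63 -0.3 1.2 -1.1 0.068 31.2
-68 -0.4 1.5 -0.7 0.089 31.5
-74 -0.1 0.6 -0.0 0.05 31.7
-80 -0.7 2.3 -1.2 0.052 32.0
-85 0.4 2.1 0.1 0.052 32.2
-90 -0.6 1.6 -0.8 0.021 32.5
-92 0.7 2.0 -0.8 0.191 32.7
-93.5 [ 0.213  1.294 -1.746  0.136] -93.4 29.07 33.0
-95.0 [ 0.243  0.687 -1.896  0.128] -94.9 29.23 33.3
-96.5 [ 0.358 -0.244 -2.1    0.143] -96.4 29.15 33.6
-98.0 [ 0.283  0.245 -1.827  0.131] -97.9 29.27 33.9
-99.5 [-0.018 -0.123 -1.65   0.153] -99.4 29.22 34.2
-101.0 [ 0.297  0.336 -2.279  0.15 ] -100.9 29.42 34.5
-102.5 [-0.205 -0.266 -2.499  0.157] -102.4 29.11 34.8
-104.0 [ 0.677  0.744 -1.961  0.154] -103.9 29.2 35.1
-105.5 [ 0.069  0.072 -1.914  0.186] -105.4 29.01 35.4
-107.0 [-0.229  0.448 -2.181  0.194] -106.9 29.43 35.7
```

Run:
```python
from h import *
from bench import bot,optics
*K,psi,z=np.load("K.npy"); K=np.array(K)
while psi>np.deg2rad(-150):
    psi-=np.deg2rad(1.); bot.line_to([*(K-C*tx(psi)),z],rv(psi),max_speed=.01)
    R=[]
    for i in range(4): bot.dwell(.02); s=bot.get_state(); R.append([*s["force"],s["moment"][2]])
    r=np.mean(R,0); K=K+np.clip(4e-5*r[:2],-1e-4,1e-4)
    print(round(np.rad2deg(psi),1),r.round(3),round(np.rad2deg(psi_of(s["ee_rot"])),1),round(s["t"],1))
    if r[3]>.235 or np.linalg.norm(r[:3])>15 or s["t"]>42: break
np.save("K.npy",[*K,psi,z])
m=optics.snapshot("side"); np.savez("side4.npz",**m); S=load("side0.npz"); M3=load("side3.npz")
im=np.vstack([cv2.resize(x["frame"][165:210,214:284,::-1],None,fx=4.4,fy=4.4,interpolation=cv2.INTER_CUBIC) for x in(S,M3,m)]); print(im.shape); cv2.imwrite("pics/c4.png",im)
```

```text
-108.0 [-0.018  0.081 -1.91   0.238] -108.0 36.0
(594, 308, 3)
```

View pics/c4.png

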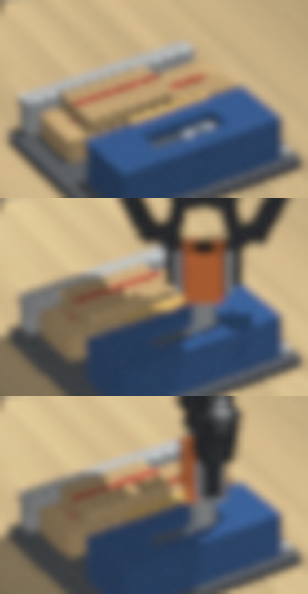

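The blank looks shut up against the stop in the bottom panel, and the moment has climbed from 0.15 to 0.24. Two more half-degree steps will confirm whether this is the stop.

Run:
```python
from h import *
from bench import bot,optics
*K,psi,z=np.load("K.npy"); K=np.array(K)
for i in range(3):
    psi-=np.deg2rad(.5); bot.line_to([*(K-C*tx(psi)),z],rv(psi),max_speed=.005)
    R=[]
    for i in range(5): bot.dwell(.02); s=bot.get_state(); R.append([*s["force"],s["moment"][2]])
    r=np.mean(R,0)
    print(round(np.rad2deg(psi),1),r.round(3),round(np.rad2deg(psi_of(s["ee_rot"])),1),round(s["t"],1))
    if r[3]>.262: break
np.save("K.npy",[*K,psi,z])
```

```text
-108.5 [-0.15   0.307 -2.245  0.215] -108.5 36.4
-109.0 [-0.279  0.2   -2.305  0.226] -109.0 36.7
-109.5 [ 0.379  0.623 -2.507  0.224] -109.5 37.1
```

Run:
```python
from h import *
from bench import bot,optics
*K,psi,z=np.load("K.npy"); K=np.array(K); prev=[]
while psi>np.deg2rad(-150):
    psi-=np.deg2rad(1.2); bot.line_to([*(K-C*tx(psi)),z],rv(psi),max_speed=.01)
    R=[]
    for i in range(4): bot.dwell(.015); s=bot.get_state(); R.append([*s["force"],s["moment"][2]])
    r=np.mean(R,0); K=K+np.clip(4e-5*r[:2],-1e-4,1e-4)
    print(round(np.rad2deg(psi),1),r.round(3),round(s["gripper_width"]*1e3,2),round(s["t"],1))
    if r[3]>.262 or s["t"]>50: break
np.save("K.npy",[*K,psi,z]); print(s["joint_pos"][5])
m=optics.snapshot("side"); np.savez("side5.npz",**m)
```

```text
-110.7 [-0.122 -0.028 -2.788  0.221] 28.75 37.4
-111.9 [ 0.044  0.696 -2.817  0.251] 29.22 37.7
-113.1 [ 0.243  0.987 -2.527  0.304] 29.56 38.0
1.9712314855048456
```

Run:
```python
from h import *
for n in("top0","top3","side0","side3","side4","side5"):
    s=load(n+".npz"); f=s["frame"].astype(int); red=(f[...,0]-np.maximum(f[...,1],f[...,2]))
    roi=(205,150,240,215) if n[0]=="t" else (220,165,262,200)
    m=np.zeros(red.shape); a,b,c,d=roi; m[b:d,a:c]=1
    h=hsv(s); ok=((h[...,0]<8)|(h[...,0]>170))&(h[...,1]>90)&(m>0)
    v,u=np.nonzero(ok); P=plane(s,np.c_[u,v],.046)[:,:2]-O; A,B=P@EX*1e3,P@EY*1e3
    # bin along a
    out=[]
    for lo in range(-80,80,20):
        k=(A>=lo)&(A<lo+20)&(B>55)&(B<95)
        if k.sum()>2: out.append((lo,round(np.average(B[k],weights=red[v[k],u[k]]),1),int(k.sum())))
    print(n,out)
T=load("top0.npz"); g=T["frame"][190].astype(int); print([(c,*g[c]) for c in range(203,236)])
print([( (plane(T,(c,190),.044)[0,:2]-O)@EY*1e3).round(1) for c in(205,210,215,220,225)])
```

```text
top0 [(-60, np.float64(77.2), 3), (-40, np.float64(77.7), 11), (-20, np.float64(77.8), 12), (0, np.float64(78.3), 7), (20, np.float64(77.7), 7), (40, np.float64(77.4), 8)]
top3 [(-40, np.float64(78.5), 12), (-20, np.float64(79.4), 13)]
side0 []
side3 []
side4 []
side5 []
[(203, np.int64(162), np.int64(137), np.int64(94)), (204, np.int64(162), np.int64(135), np.int64(91)), (205, np.int64(158), np.int64(135), np.int64(102)), (206, np.int64(156), np.int64(144), np.int64(126)), (207, np.int64(158), np.int64(153), np.int64(147)), (208, np.int64(162), np.int64(161), np.int64(157)), (209, np.int64(164), np.int64(164), np.int64(160)), (210, np.int64(161), np.int64(161), np.int64(157)), (211, np.int64(143), np.int64(142), np.int64(140)), (212, np.int64(126), np.int64(116), np.int64(105)), (213, np.int64(143), np.int64(116), np.int64(81)), (214, np.int64(160), np.int64(127), np.int64(80)), (215, np.int64(163), np.int64(130), np.int64(83)), (216, np.int64(165), np.int64(133), np.int64(85)), (217, np.int64(168), np.int64(134), np.int64(86)), (218, np.int64(169), np.int64(130), np.int64(84)), (21
[... 254 characters left out ...]
, np.int64(165), np.int64(133), np.int64(86)), (225, np.int64(165), np.int64(131), np.int64(85)), (226, np.int64(168), np.int64(134), np.int64(85)), (227, np.int64(168), np.int64(135), np.int64(86)), (228, np.int64(155), np.int64(123), np.int64(79)), (229, np.int64(142), np.int64(113), np.int64(65)), (230, np.int64(170), np.int64(132), np.int64(62)), (231, np.int64(194), np.int64(150), np.int64(67)), (232, np.int64(198), np.int64(154), np.int64(67)), (233, np.int64(198), np.int64(157), np.int64(69)), (234, np.int64(198), np.int64(156), np.int64(69)), (235, np.int64(199), np.int64(155), np.int64(67))]
[np.float64(121.8), np.float64(107.6), np.float64(93.4), np.float64(79.2), np.float64(64.9)]
```

Run:
```python
from h import *
from bench import bot,optics
s=optics.snapshot("top"); np.savez("top5.npz",**s); np.savez("side6.npz",**optics.snapshot("side"))
show(bot)
for n in("top0","top3","top5","side0","side3","side5","side6"):
    s=load(n+".npz"); f=s["frame"].astype(float); w=np.clip(f[...,0]-1.6*f[...,1],0,None)
    out=[]
    for a in range(-70,75,5):
        bs=np.arange(60,100,.25)/1e3; P=np.array([[*fx(a/1e3,b),.046] for b in bs]); uv=proj(s,P).astype(np.float32)
        p=cv2.remap(w.astype(np.float32),uv[:,0].reshape(1,-1),uv[:,1].reshape(1,-1),cv2.INTER_LINEAR)[0]
        if p.max()>25 and p[0]<10 and p[-1]<10: out.append((a,round(float((p*bs).sum()/p.sum()*1e3),1)))
    print(n,*out)
```

```text
tip 0.0232 a,b 18.17 -1.94 psi -113.1 F [ 0.1  1.2 -2.5] M [ 0.16 -0.04  0.35] t 38.2
top0 (-45, 77.3) (-40, 77.7) (-35, 77.9) (-30, 78.0) (-25, 78.0) (-20, 77.9) (-15, 77.8) (-10, 77.9) (-5, 77.9) (0, 77.9) (5, 77.9) (10, 78.0) (15, 78.2) (20, 78.3) (25, 78.0) (30, 77.4) (35, 77.6) (40, 77.5) (45, 77.7) (50, 78.0) (55, 78.0) (60, 78.0)
top3 (-35, 78.5) (-30, 78.5) (-25, 78.5) (-20, 78.7) (-15, 78.9) (-10, 79.6) (-5, 80.2) (0, 80.1)
top5 (-35, 80.5) (-30, 80.7) (-25, 80.8) (-20, 81.3) (-15, 81.8) (-10, 81.7) (-5, 81.6) (0, 81.2)
side0
side3
side5
side6
```

Run:
```python
from h import *
# integrated shaft width, side views before insertion; and middle-key vs expected px
for n,p,zt in(("side1",[.490,-.270],.17),("side2",fx(.0175),.17)):
    s=load(n+".npz"); f=s["frame"].astype(float)[...,0]
    for dz in(.012,.02,.028,.036,.042):
        X=np.array([[*p,zt-DZ+dz]]); q=proj(s,X)[0]; d=(X@s["R"].T+s["t"])[0,2]; r=int(round(q[1])); c=int(round(q[0]))
        row=f[r,c-12:c+13]; x=np.arange(25); bgm=(x<6)|(x>19); bg=np.polyval(np.polyfit(x[bgm],row[bgm],1),x)
        fg=np.median(np.sort(row[8:18])[:3]); a=((bg-row)/(bg-fg)); print(n,dz,"width mm",round(a[5:21].sum()/s["fx"]*d*1e3,2), row[7:19].astype(int))
```

```text
side1 0.012 width mm 15.67 [221 218 197 157 132 125 124 124 146 196 222 225]
side1 0.02 width mm 16.01 [221 215 187 150 130 125 124 124 143 191 219 223]
side1 0.028 width mm 16.67 [214 205 180 147 129 125 124 124 143 190 218 222]
side1 0.036 width mm 19.93 [213 212 194 166 151 147 147 146 151 176 201 209]
side1 0.042 width mm 32.22 [192 178 177 177 177 177 177 177 176 176 178 181]
side2 0.012 width mm 15.52 [211 211 206 178 140 120 117 128 162 193 207 209]
side2 0.02 width mm 14.59 [214 214 206 176 138 119 117 127 163 194 208 210]
side2 0.028 width mm 15.15 [209 207 200 172 137 119 116 128 164 196 207 208]
side2 0.036 width mm 15.39 [208 208 202 174 138 120 118 128 162 192 203 205]
side2 0.042 width mm 17.29 [207 203 194 171 142 130 126 134 162 186 197 202]
```

The shaft measures 15–16.5 mm across in both views, so a corner faces the camera. That puts the cam's stop at ψ ≈ −106°, and the 0.35 N·m is wind-up against it. I'll relieve it, release, retreat and look.

Run:
```python
from h import *
from bench import bot,optics
*K,psi,z=np.load("K.npy"); K=np.array(K)
for d in(-110,-107,-104,-102):
    psi=np.deg2rad(d); bot.line_to([*(K-C*tx(psi)),z],rv(psi),max_speed=.01); bot.dwell(.05); s=show(bot)
    if s["moment"][2]<.03: break
bot.gripper_open(); p=bot.get_state()["tool_pos"]; p[2]+=.11; bot.line_to(p,max_speed=.12); show(bot)
j=np.array(bot.get_state()["joint_pos"]); j[0]-=.9; bot.set_joints(j); show(bot)
n=optics.snapshot("top"); np.savez("top7.npz",**n); m=optics.snapshot("side"); np.savez("side7.npz",**m)
T=load("top0.npz")
for s in(T,n):
    f=s["frame"].astype(float); w=np.clip(f[...,0]-1.6*f[...,1],0,None).astype(np.float32); B=[]
    for a in range(-45,65,5):
        bs=np.arange(60,100,.25)/1e3; uv=proj(s,np.array([[*fx(a/1e3,b),.046] for b in bs])).astype(np.float32)
        q=cv2.remap(w,uv[:,:1].T.copy(),uv[:,1:].T.copy(),cv2.INTER_LINEAR)[0]
        B.append(round(float((q*bs).sum()/max(q.sum(),1)*1e3),1))
    print(B)
im=np.zeros((600,800,3),np.uint8); im[:375,:375]=cv2.resize(n["frame"][148:223,196:271,::-1],(375,375),interpolation=cv2.INTER_CUBIC); im[:400,390:790]=cv2.resize(m["frame"][140:220,210:290,::-1],(400,400),interpolation=cv2.INTER_CUBIC)
cv2.imwrite("pics/c7.png",im)
```

```text
tip 0.0232 a,b 18.19 -1.84 psi -110.1 F [ 1.   0.1 -3.1] M [-0.02 -0.03  0.05] t 38.5
 tip 0.0232 a,b 18.25 -1.76 psi -107.1 F [-0.1 -1.2 -0.4] M [-0.25  0.07  0.05] t 38.8
 tip 0.0232 a,b 18.25 -1.57 psi -104.1 F [-0.2  0.7 -1.3] M [-0.07  0.03 -0.02] t 39.1
 tip 0.1324 a,b 17.81 -1.57 psi -104.0 F [-0.5 -0.5 -0.1] M [ 0.04  0.04 -0.03] t 40.7
 tip 0.1324 a,b -206.05 -469.2 psi -155.5 F [-0.4 -0.2 -0.3] M [-0.01  0.01 -0.  ] t 42.6
[77.3, 77.7, 77.9, 78.0, 78.0, 77.9, 77.8, 77.9, 77.9, 77.9, 77.9, 78.0, 78.2, 78.3, 78.0, 77.4, 77.6, 77.5, 77.7, 78.0, 78.0, 78.0]
[79.8, 80.1, 80.2, 80.5, 80.5, 80.5, 80.5, 80.4, 80.5, 80.5, 80.4, 80.5, 80.6, 80.7, 80.5, 79.9, 79.7, 79.9, 80.1, 80.2, 80.5, 80.7]
```

View pics/c7.png

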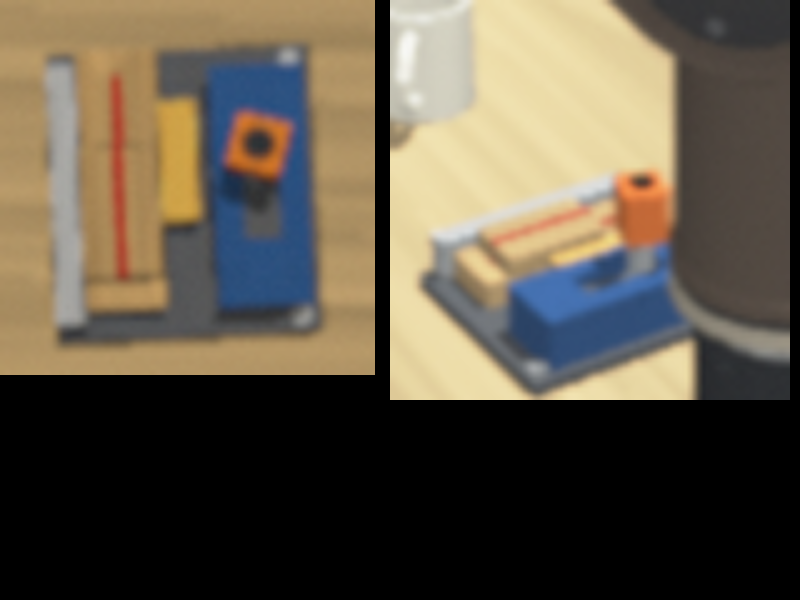

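Run:
```python
from h import *
bs=np.arange(94,118,1.)/1e3
for n in("top0","top7"):
    s=load(n+".npz"); acc=[]
    for a in range(-40,60,4):
        uv=proj(s,np.array([[*fx(a/1e3,b),.043] for b in bs])).astype(np.float32)
        acc.append(cv2.remap(s["frame"],uv[:,:1].T.copy(),uv[:,1:].T.copy(),cv2.INTER_LINEAR)[0].astype(float))
    acc=np.array(acc); print(n,"R",acc.mean(0)[:,0].astype(int).tolist(),"B",acc.mean(0)[:,2].astype(int).tolist())
s=load("top7.npz"); m=mask(s,(2,140,100),(14,255,255),(236,165,258,190)); P=cloud(s,m); P=P[P[:,2]>.1]
c=max(cv2.findContours(m.astype(np.uint8),0,2)[0],key=cv2.contourArea)[:,0]
print("handle",cv2.minAreaRect((plane(s,c,.113)[:,:2]*1000).astype(np.float32)),"top z",np.median(P[:,2]) if len(P) else None)
```

```text
top0 R [164, 163, 161, 157, 152, 146, 139, 134, 131, 132, 137, 145, 152, 158, 162, 164, 165, 165, 164, 163, 162, 161, 160, 158] B [83, 82, 82, 81, 81, 82, 86, 93, 104, 115, 127, 139, 148, 154, 158, 160, 160, 160, 159, 158, 157, 154, 150, 145]
top7 R [169, 168, 167, 166, 165, 164, 161, 159, 158, 157, 156, 158, 161, 163, 165, 166, 167, 167, 167, 166, 165, 164, 162, 161] B [86, 85, 84, 84, 85, 87, 91, 98, 107, 118, 129, 140, 149, 156, 160, 162, 163, 163, 162, 161, 160, 157, 153, 148]
handle ((594.5061645507812, 31.072826385498047), (27.43915367126465, 30.82501220703125), 76.57786560058594) top z 0.11190238424859875
```

The blank has moved 2.6 mm and now lies against the stop; the dark line left there fits the blank's own shadow. The key stands upright in the socket with its top at 112 mm, exactly as expected, and the robot is clear of everything. Handing in.

```bash
python3 -c "
from bench import order
print(order.sign_off())"
```

```text
the job is handed in; nothing more can be done
None
```

The job is handed in: the cam was turned to what I judged its stop from the angle and rising torque, the blank looks home against the steel stop, and the key stands in the socket. The moment reached 0.35 N·m there, which may have briefly passed the 70 N key limit (0.25–0.31 N·m by my estimates).

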